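Set the height stop to the tin and lock it

TASK

Set the height stop of the aluminium stand to the tin that stands under it: push the stop rod down by its black knob until its rubber foot rests on the tin's lid with a light but definite pressure, without squashing the tin. Then swing the clamp lever clockwise all the way to its end to lock the rod there, leaving the tin where it stands, the foot still bearing on it, and the other things undisturbed.

Things in the scene. Friction and masses are not known exactly. Their poses are not given: they have to be found in the camera images.
- stop_stand: Fixed bare-metal stand: base plate 195 x 160 x 12 mm, a column at the back (+x of the stand) and an arm that carries a head (50 x 50 mm, from 150 to 190 mm above the table). Origin: underside of the base, on the axis of the stop rod; z up; -x of the stand is its front. Position and yaw vary.
- stop_rod: Steel rod, 14 mm in diameter, that slides straight down and up in the head, with a round black knob on top (30 mm in diameter, 28 mm high). Origin: centre of the knob; z up. It starts 265 to 285 mm above the table and can go down to 227 mm. It stays where it is left (sliding friction about 6 N; rod, knob and foot weigh 2 to 4 N).
- rod_end (a point): Lower end of the rod, on its axis, 136 mm below the knob's centre. A foot with a round rubber pad (26 mm wide) is screwed in here, differently each time: unloaded, the pad's underside is 13 to 39 mm below this point, unknown beforehand. The pad gives 1 mm per 4 N, 3 mm at most. When let go, the rod may spring back a little until its friction holds the pad's force.
- sample_tin: Food tin, 57 mm in diameter, 72 mm high, standing loose on the base plate (12 mm above the table) under the foot, between four low pins. Origin: centre of its underside. More than 15 N on its lid counts as squashing; 1 to 12 N is the pressure wanted.
- clamp_lever (a joint): Angle of the clamp lever on the right side (-y of the stand) of the head, rad. 0: the lever points to -y of the stand, loose; it grows clockwise seen from above; at its end, 1.55, the lever points to -x (front) of the stand. It grips the rod from about 0.8 on and is fully locked from 1.3. It turns stiffly (about 0.25 N m loose, up to about 0.5 N m near the end) and stays where it is left.
- clamp_pin (a point): Upright black round handle pin at the end of the clamp lever, 14 mm in diameter, from 201 to 247 mm above the table. The point lies on the pin's axis, 224 mm above the table. The lever turns about a vertical axis 50 mm to -y of the stand from the rod's axis; the pin is 75 mm from that axis.
- spice_jar: Bystander: spice jar with a red cap, 45 mm in diameter, 106 mm high, beside the left side of the stand. Origin: centre of its underside. Leave it alone.
- salt_mill: Bystander: small glass shaker with a grey top, 44 mm in diameter, 90 mm high, beside the left side of the stand. Origin: centre of its underside. Leave it alone.
- mug: Bystander: dotted mug, 78 x 114 x 93 mm, on the right part of the table. Origin: centre of its underside. Leave it alone.
Things that resemble listed ones, but are neither listed nor needed, are in the scene too. Leave any pink or turquoise look-alike of the sample_tin alone.

How it is judged (in metres and radians):
On the way, in this order (a step that is already met when the one before it is completed fails the run):
1. the foot bears on the tin's lid with 1 to 12 N while the clamp is still loose (contact force between stop_rod and sample_tin between 1 and 12 N and value of joint clamp_lever below 0.6 rad), for 0.3 s.
2. the clamp lever is swung to its end (over 1.3 rad) (value of joint clamp_lever above 1.3 rad), for 0.2 s.
At the end, for the whole second after the job is handed in: The foot of the stop rod bears on the tin's lid with 1 to 12 N, the clamp lever stands over 1.3 rad (locked), the rod is at rest, and the tin stands upright within 8 mm of where it was (contact force between stop_rod and sample_tin between 1 and 12 N and value of joint clamp_lever above 1.3 rad and linear speed of stop_rod below 0.01 m/s and distance of sample_tin from where it was at the start of the episode below 0.008 m and angle between sample_tin's own z axis and vertical below 0.1 rad); the robot touches nothing.
It fails at once if the tin's lid is pressed by the stop with more than 15 N (contact force between stop_rod and sample_tin above 15 N).
It fails at once if a bystander is shoved more than 30 mm (distance of any of spice_jar, salt_mill, mug from where it was at the start of the episode above 0.03 m).
It also fails if it takes over 61 s, if anything falls off the work surface, if the arm or the gripper's body presses on something with over 40 N, if the wrist force passes 120 N, or if a joint passes its speed limit or range.

ROBOT

A 6-joint arm with a two-finger parallel gripper is mounted at the origin on a cart in front of the work surface, level with it; the furniture and walls round the work are solid. World frame = base frame: x ahead of the robot, y to its left, z up, the work surface at z = 0. Lengths are in m, angles in degrees, forces in N, time in s.
With the tool pointing down it reaches from about 0.325 to 0.75 m from the base axis. Payload 7.6 kg.
Tool frame: the origin (TCP) lies at the very end of the fingers, on their centre line; the grasp point (between the pads) lies 19 mm behind it (arm.grip_depth is the distance from the TCP to the grasp point, in m); z points along the fingers, y is the line along which they close (so a half turn about z gives the same grasp; the last joint's range is limited). The gripper opens to 85 mm and grips with 20 to 120 N. Pads are 22 mm wide; open, the fingers measure 114 mm over their backs; the gripper's body (76 mm by 85 mm) begins 54 mm behind the grasp point. The pads swing forward as they close: fully open they stand 13 mm farther back than shut.
Start: joints at [-77.653, 2.991, 80.254, -0, 96.75, -4.028], TCP at [0.148, -0.504, 0.205] pointing down, gripper open.
Joint ranges: [-166.34, 166.34], [-52.06, 124.39], [6.96, 135.62], [-60.46, 240.46], [14.63, 156.25], [-167.68, 167.68]. Speed limits (degrees/s): [147.25, 147.25, 172.46, 180, 180, 180].

INTERFACE

Orientations are given as a 3x3 rotation matrix whose columns are the frame's x, y, z axes.
In Python, from workcell import arm, optics gives the robot as it stands.
- The arm moves only by the tool jog_arm, never from a script. Its argument "moves" is a list of rows, each a list of 7 numbers: the shift along the tool's x, y, z as a fraction of full scale, then the turn, a rotation vector about the tool's x, y, z as a fraction of full scale, then the closure, from -1 (fully open) to 1 (shut). A call has exactly 8 rows; each row is the pose to reach, as a shift and turn from the pose commanded when the call began, along the tool's axes at that moment; what a row does not reach only later rows make up. Full scale, the value 1, is 12 cm for a shift and 60 degrees for a turn. A row lasts 1/8 s, in which the tool goes at most 62.5 mm and 10.7 degrees, less where a joint would pass 70% of its speed; a pose out of reach is approached as far as the arm can. A call with a number of a shift or a turn outside -1 to 1 is refused whole. A call with a gripper value outside its range is refused whole. The fingers move at their own pace and stop on an object; the grip force is fixed at half the most. Time passes only in rows, so rows that repeat a pose let the fingers close, or fill a call up. It gives the time, the measured TCP pose, the force, the opening and the grip force at its end, in the units of the state.
- arm.state(): the state, without advancing time (a new reading comes with each control period).
- optics.camera(name): name is "scene" or "top" or "wrist"; returns a dict with "frame" (420x560x3 uint8, red, green, blue), "K" (3x3 intrinsics, pixels), "world_from_camera" (4x4, takes a point from camera to world coordinates). Camera axes: x right, y up, looking along -z (the intrinsics and any distortion apply to the point x, -y, -z); pixel columns grow to the right and rows downward; lengths in m; the calibration is good to about 2 mm. The wrist camera is an equidistant fisheye: a pixel r from the principal point sees the ray r / f radians off the axis. A picture is of the moment at which its call begins. There is no depth.
- arm.finish_job(): hands the job in; it is judged then, once.
The state is a dict: "t": time; "joint_positions": joint angles; "qvel": joint speeds; "joint_efforts": joint torques, N m; "eef_pos": TCP position; "orientation": TCP orientation; "wrist_force": force on the tool from outside, world axes, zero at the start; "torque": the same for the moment, N m; "finger_gap": finger opening in m; "grip_force": force on a finger pad.
Only numpy, scipy, OpenCV 4.12 (cv2) and the standard library are available. Lean on these libraries where they do the work, as an engineer would, in place of code of your own. Each camera call takes 0.05 s, during which the arm holds its last target. There are 200 camera calls.

## Working session

There is one attempt and no reset: what is moved stays moved. The work goes in short steps, Python scripts to look and compute and a tool call to move; the robot and the scene stay as the last step left them, time stands still between calls to the robot, and variables do not carry over. Pictures are saved under pics/ and viewed, at most 13 in all, crops included, and the job is handed in when it is done.

Besides the shell and the picture viewer there is one more tool, called after "Request:" by a JSON object that holds its "api" and its "payload". jog_arm: Moves the arm, as the interface text tells. Shift numbers are shares of 12 cm and turn numbers shares of 60 degrees, none past 1 either way. Its arguments: {"type":"object","properties":{"moves":{"type":"array"}},"required":["moves"]}

```bash
mkdir -p pics
cat > h.py <<'E'
import numpy as np, cv2
from workcell import arm, optics
def snap(n,f):
    c=optics.camera(n); cv2.imwrite(f,c["frame"][:,:,::-1]); np.savez(f[:-4]+".npz",**c); return c
def ray(c,u,v):
    K=c["K"];T=c["world_from_camera"]
    d=np.array([(u-K[0,2])/K[0,0],-(v-K[1,2])/K[1,1],-1.]); return T[:3,3],T[:3,:3]@d
def onz(c,u,v,z):
    o,d=ray(c,u,v); return o+d*(z-o[2])/d[2]
E
python3 - <<'E'
from h import *
a=snap("scene","pics/s0.png");b=snap("top","pics/t0.png")
for c in(a,b): print(c["K"],c["world_from_camera"])
s=arm.state();print(s["t"],s["eef_pos"],s["orientation"],s["finger_gap"],s["wrist_force"])
E
```

```text
[[386.44851183   0.         281.78593006]
 [  0.         386.44851183 210.18652287]
 [  0.           0.           1.        ]] [[-0.88849505  0.33973994 -0.30846932  0.23302822]
 [-0.4588668  -0.65159423  0.60404157  0.52097308]
 [ 0.00422022  0.67823427  0.73483363  0.92351856]
 [ 0.          0.          0.          1.        ]]
[[412.67350758   0.         281.53493194]
 [  0.         412.67350758 206.30951062]
 [  0.           0.           1.        ]] [[ 0.01093685  0.98369708 -0.17950053  0.33686594]
 [-0.99944105  0.00508259 -0.0330417  -0.08980415]
 [-0.0315907   0.17976157  0.98320283  1.26889195]
 [ 0.          0.          0.          1.        ]]
0.1 [ 0.14796029 -0.50340019  0.20455461] [[ 9.59434830e-01  2.81930323e-01 -3.16865018e-04]
 [ 2.81930490e-01 -9.59433866e-01  1.36222342e-03]
 [ 8.00410600e-05 -1.39629851e-03 -9.99999022e-01]] 0.0850115678218965 [ 0.71315867  0.52966836 -0.17294702]
```

View pics/s0.png

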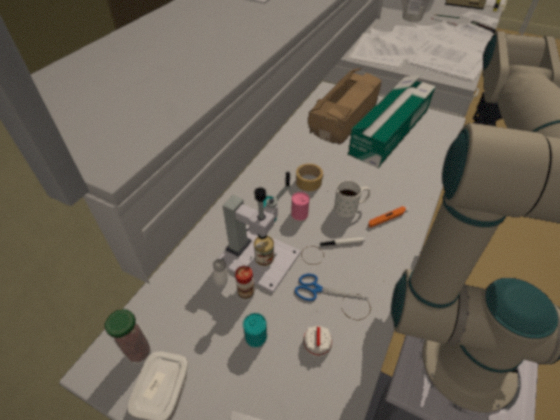

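View pics/t0.png

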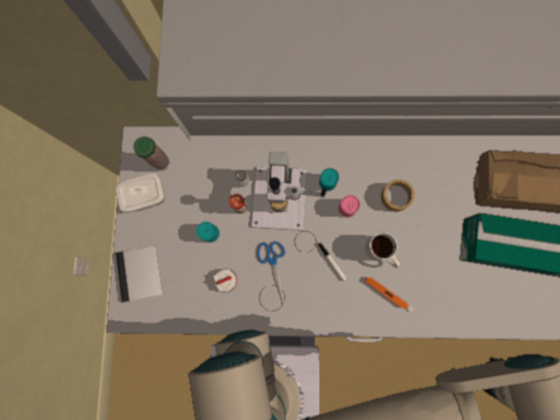

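Scene view: the stand is at about (255,235), with the knob at (260,193), the clamp pin at (288,180) and the sample tin at (264,248). Top view: the knob is at about (275,185) and the base plate at (279,198). The look-alike tins are turquoise at (329,179) and (207,232), and pink at (349,205). The sample tin is the one under the foot on the base plate. I'll enlarge both views to confirm.

Run:
```python
from h import *
a=cv2.imread("pics/s0.png")[160:300,200:340];b=cv2.imread("pics/t0.png")[135:245,225:365]
a=cv2.resize(a,(400,400),interpolation=cv2.INTER_CUBIC);b=cv2.resize(b,None,fx=400/140,fy=400/140,interpolation=cv2.INTER_CUBIC)
b=cv2.copyMakeBorder(b,0,400-b.shape[0],0,0,cv2.BORDER_CONSTANT)
cv2.imwrite("pics/c0.png",np.hstack([a,b]))
```

```text
(no output)
```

View pics/c0.png

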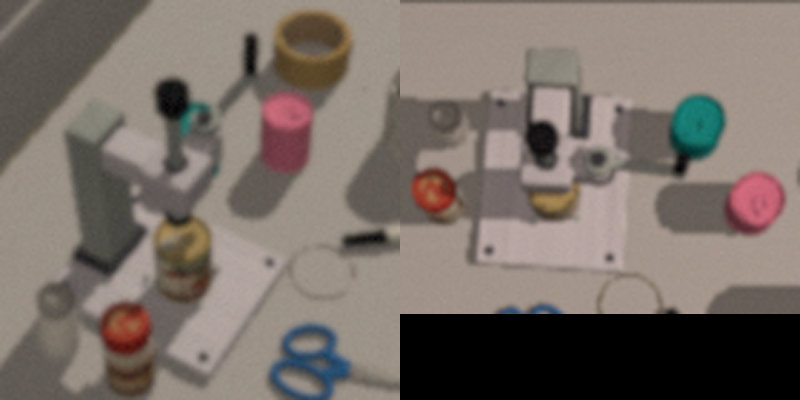

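The crops confirm it. The gold-lidded tin under the foot, at scene (264,247), is the sample tin. The turquoise and pink ones stand off the base plate. Next I'll triangulate the knob and pin.

```bash
cat >> h.py <<'E'
def tri(rs):
    A=np.zeros((3,3));b=np.zeros(3)
    for o,d in rs:
        d=d/np.linalg.norm(d);P=np.eye(3)-np.outer(d,d);A+=P;b+=P@o
    x=np.linalg.solve(A,b);return x,[np.linalg.norm(np.cross(x-o,d/np.linalg.norm(d))) for o,d in rs]
E
python3 - <<'E'
from h import *
a=np.load("pics/s0.npz");b=np.load("pics/t0.npz");k=1/2.857
S=lambda u,v:ray(a,200+u*k,160+v*k)
T=lambda u,v:ray(b,225+(u-400)*k,135+v*k)
print("knob",tri([S(173,98),T(541,138)]));print("pin",tri([S(250,54),T(682,164)]))
c=[onz(b,225+(u-400)*k,135+v*k,.012) for u,v in[(632,97),(622,268),(475,263),(489,92)]]
for p in c:print(p.round(3))
e=[c[1]-c[0],c[2]-c[3]]
for d in e:print("front dir yaw of -x",np.degrees(np.arctan2(d[1],d[0])))
d=c[2]-c[1];print("left dir",np.degrees(np.arctan2(d[1],d[0])))
# dark blobs refined
for n,c,(x0,y0,x1,y1) in[("s",a,(250,180,275,205)),("s",a,(280,168,296,190)),("t",b,(265,172,287,194)),("t",b,(315,183,335,200))]:
    g=c["frame"][y0:y1,x0:x1].max(2); ys,xs=np.where(g<60); print(n,xs.mean()+x0,ys.mean()+y0,xs.min()+x0,xs.max()+x0,ys.min()+y0,ys.max()+y0,len(xs))
E
```

```text
knob (array([ 0.57645682, -0.03796967,  0.27075821]), [np.float64(0.0007124847560305973), np.float64(0.0007124847560305292)])
pin (array([ 0.56543857, -0.16325079,  0.22254429]), [np.float64(0.00042545217099419514), np.float64(0.0004254521709944623)])
[ 0.686 -0.124  0.012]
[ 0.497 -0.113  0.012]
[0.501 0.045 0.012]
[0.691 0.034 0.012]
front dir yaw of -x 176.7786336906077
front dir yaw of -x 176.72022938261733
left dir 88.4336284293315
s 260.3070866141732 194.74015748031496 255 272 188 202 127
s 287.02564102564105 179.33333333333334 286 288 173 186 39
t 274.0 183.8230088495575 269 279 178 192 113
t 323.34615384615387 189.25 320 328 183 195 52
```

Request:
{"api": "jog_arm", "payload": {"moves": [[0.05, 0, -0.24, 0, 0, 0, 1], [0.15, -0.05, -0.48, 0, 0, 0, 1], [0.3, -0.15, -0.72, 0, 0, 0, 1], [0.45, -0.25, -0.96, 0, 0, 0, 1], [0.6, -0.35, -0.96, 0, 0, 0, 1], [0.75, -0.45, -0.96, 0, 0, 0, 1], [0.9, -0.54, -0.96, 0, 0, 0, 1], [0.9, -0.54, -0.96, 0, 0, 0, 1]]}}

```text
t: 1.1
eef_pos: [0.234, -0.4104, 0.3204]
orientation: [[0.959, 0.284, 0.0], [0.284, -0.959, 0.0], [0.0, -0.0, -1.0]]
wrist_force: [0.2, 0.4, 0.3]
finger_gap: 0.0001
grip_force: 0.0
```

Request:
{"api": "jog_arm", "payload": {"moves": [[0.2, -0.12, 0, 0, 0, 0, 1], [0.4, -0.24, 0, 0, 0, 0, 1], [0.6, -0.36, 0, 0, 0, 0, 1], [0.8, -0.48, 0, 0, 0, 0, 1], [1, -0.6, 0, 0, 0, 0, 1], [1, -0.6, 0, 0, 0, 0, 1], [1, -0.6, 0, 0, 0, 0, 1], [1, -0.6, 0, 0, 0, 0, 1]]}}

```text
t: 2.1
eef_pos: [0.3276, -0.3089, 0.3204]
orientation: [[0.96, 0.281, -0.0], [0.281, -0.96, 0.0], [-0.0, -0.0, -1.0]]
wrist_force: [0.0, 0.5, 0.3]
finger_gap: 0.0
grip_force: 0.0
```

Request:
{"api": "jog_arm", "payload": {"moves": [[0.2, -0.12, 0, 0, 0, 0, 1], [0.4, -0.24, 0, 0, 0, 0, 1], [0.6, -0.36, 0, 0, 0, 0, 1], [0.8, -0.48, 0, 0, 0, 0, 1], [1, -0.6, 0, 0, 0, 0, 1], [1, -0.6, 0, 0, 0, 0, 1], [1, -0.6, 0, 0, 0, 0, 1], [1, -0.6, 0, 0, 0, 0, 1]]}}

```text
t: 3.1
eef_pos: [0.4225, -0.2061, 0.3206]
orientation: [[0.96, 0.281, 0.0], [0.281, -0.96, -0.0], [-0.0, 0.0, -1.0]]
wrist_force: [-0.6, -0.4, -0.1]
finger_gap: 0.0004
grip_force: 0.0
```

Request:
{"api": "jog_arm", "payload": {"moves": [[0.2, -0.12, 0, 0, 0, 0, 1], [0.4, -0.24, 0, 0, 0, 0, 1], [0.6, -0.36, 0, 0, 0, 0, 1], [0.8, -0.48, 0, 0, 0, 0, 1], [1, -0.6, 0, 0, 0, 0, 1], [1, -0.6, 0, 0, 0, 0, 1], [1, -0.6, 0, 0, 0, 0, 1], [1, -0.6, 0, 0, 0, 0, 1]]}}

```text
t: 4.1
eef_pos: [0.5174, -0.1033, 0.3208]
orientation: [[0.96, 0.281, 0.0], [0.281, -0.96, -0.0], [0.0, 0.0, -1.0]]
wrist_force: [0.3, -0.6, -0.4]
finger_gap: 0.0001
grip_force: 0.0
```

Request:
{"api": "jog_arm", "payload": {"moves": [[0.15, -0.1, 0, 0, 0, -0.15, 1], [0.3, -0.2, 0, 0, 0, -0.3, 1], [0.45, -0.3, 0, 0, 0, -0.45, 1], [0.626, -0.384, 0, 0, 0, -0.6, 1], [0.626, -0.384, 0, 0, 0, -0.75, 1], [0.626, -0.384, 0, 0, 0, -0.9, 1], [0.626, -0.384, 0, 0, 0, -1, 1], [0.626, -0.384, 0, 0, 0, -1, 1]]}}

```text
t: 5.1
eef_pos: [0.5767, -0.0376, 0.3207]
orientation: [[0.237, 0.971, 0.0], [0.971, -0.237, -0.0], [-0.0, 0.0, -1.0]]
wrist_force: [-0.5, 0.4, -0.8]
finger_gap: 0.0
grip_force: 0.0
```

Run:
```python
from h import *
c=snap("scene","pics/s1.png");w=snap("wrist","pics/w1.png");print(arm.state()["joint_positions"],w["K"],w["world_from_camera"])
a=cv2.resize(c["frame"][160:300,200:340],(400,400),interpolation=cv2.INTER_CUBIC)
b=cv2.resize(w["frame"],(400,300))
b=cv2.copyMakeBorder(b,0,100,0,0,cv2.BORDER_CONSTANT)
cv2.imwrite("pics/c1.png",np.hstack([a,b])[:,:,::-1])
```

```text
[-7.36973473e+00  1.22576783e+01  5.70746989e+01 -7.89802975e-03
  1.10651781e+02  6.41940753e+00] [[325.1922621    0.         280.11042051]
 [  0.         325.1922621  202.49825977]
 [  0.           0.           1.        ]] [[ 9.71025918e-01  2.27739282e-01  7.24119220e-02  5.95880842e-01]
 [-2.38973193e-01  9.24492713e-01  2.96993327e-01  3.84102735e-02]
 [ 6.92752756e-04 -3.05692727e-01  9.52129969e-01  4.88217313e-01]
 [ 0.00000000e+00  0.00000000e+00  0.00000000e+00  1.00000000e+00]]
```

View pics/c1.png

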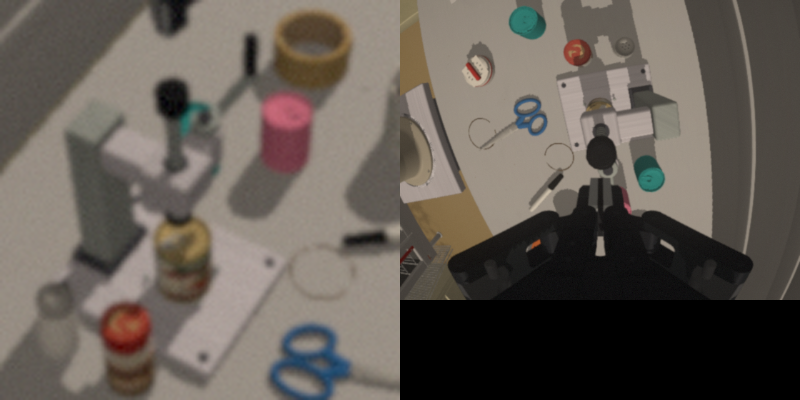

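The scene view shows the closed fingers above the knob, at crop (170,10) with the knob at (173,98). The foot's dark bottom is near crop (180,220), just above the lid. I'll project points on the rod axis to estimate the gap.

Run:
```python
from h import *
a=np.load("pics/s1.npz");T=np.linalg.inv(a["world_from_camera"]);K=a["K"]
for z in(.271,.285,.13,.12,.11,.1,.09,.084):
    p=T@[.5765,-.038,z,1];u=K[0,2]+K[0,0]*p[0]/-p[2];v=K[1,2]-K[1,1]*p[1]/-p[2];print(z,u,v,"crop",(u-200)*2.857,(v-160)*2.857)
w=np.load("pics/w1.npz");T=np.linalg.inv(w["world_from_camera"]);K=w["K"]
p=(T@[.5765,-.038,.285,1])[:3];p[1:]*=-1;th=np.arccos(p[2]/np.linalg.norm(p));d=p[:2]/np.linalg.norm(p[:2]);print(K[:2,2]+K[0,0]*th*d)
g=w["frame"].max(2);ys,xs=np.where(g[195:240,255:310]<45);print(xs.mean()+255,ys.mean()+195)
for v in range(228,246):print(v,a["frame"][v,258:270].max(1))
```

```text
0.271 260.25376983207445 194.1295691204959 crop 172.14502041023673 97.50817897725676
0.285 260.03610598539467 189.92861364697586 crop 171.52315480027258 85.50604918941005
0.13 262.2027602083186 231.7454704923338 crop 177.71328591516618 204.97680919659766
0.12 262.32615389550165 234.126993163538 crop 178.06582167944822 211.7808194682281
0.11 262.44780618976813 236.47490660557537 crop 178.41338228416757 218.48880817212884
0.1 262.5677536959262 238.78991729851555 crop 178.75607230926124 225.10279372185894
0.09 262.6860319999916 241.07271205952642 crop 179.093993423976 231.624738354067
0.084 262.75621219993064 242.42720385760788 crop 179.29449825520186 235.49452142118574
[279.06536347 221.80364143]
281.4968197879859 214.7434628975265
228 [ 95  92  95  94 100  98  93  95  88  85  88  93]
229 [ 91  95  98  94  96  97  97  92  88  88  94 103]
230 [ 98  91  97  95  94  95  99  92  89  92 101 121]
231 [ 94  95  96  96  93  96  98  92  90  99 117 136]
232 [ 94  92  92  98  95  93  95  92  94 107 130 146]
233 [ 83  87  93  92  94  97  95  91  98 118 139 149]
234 [ 77  71  79  89  92  91  92  84  89 118 140 150]
235 [ 66  55  66  77  79  83  78  68  75 110 133 144]
236 [ 74  51  50  59  62  60  60  51  68  98 119 133]
237 [ 88  57  46  41  44  44  50  62  87 111 119 123]
238 [108  92  73  60  59  61  76  98 118 131 134 128]
239 [140 128 112 103  98 102 116 131 136 145 146 137]
240 [156 148 139 135 135 135 138 139 135 139 139 146]
241 [164 155 151 144 140 137 134 129 121 122 134 144]
242 [158 156 148 143 132 122 110 109 105 110 127 143]
243 [154 149 143 137 123 104  97  96  99 111 126 144]
244 [136 131 131 129 113  98  94  92  99 114 134 144]
245 [114 110 111 108 101  94  92  97 107 123 140 147]
```

Request:
{"api": "jog_arm", "payload": {"moves": [[0, 0, 0.06, 0, 0, 0, 1], [0, 0, 0.12, 0, 0, 0, 1], [0, 0, 0.18, 0, 0, 0, 1], [0, 0, 0.22, 0, 0, 0, 1], [0, 0, 0.25, 0, 0, 0, 1], [0, 0, 0.28, 0, 0, 0, 1], [0, 0, 0.31, 0, 0, 0, 1], [0, 0, 0.34, 0, 0, 0, 1]]}}

```text
t: 6.2
eef_pos: [0.577, -0.037, 0.2795]
orientation: [[0.236, 0.972, 0.0], [0.972, -0.236, -0.0], [-0.0, 0.0, -1.0]]
wrist_force: [-0.4, 0.0, -0.0]
finger_gap: 0.0002
grip_force: 0.0
```

Request:
{"api": "jog_arm", "payload": {"moves": [[0, 0, 0.02, 0, 0, 0, 1], [0, 0, 0.03, 0, 0, 0, 1], [0, 0, 0.05, 0, 0, 0, 1], [0, 0, 0.06, 0, 0, 0, 1], [0, 0, 0.08, 0, 0, 0, 1], [0, 0, 0.09, 0, 0, 0, 1], [0, 0, 0.11, 0, 0, 0, 1], [0, 0, 0.11, 0, 0, 0, 1]]}}

```text
t: 7.2
eef_pos: [0.5769, -0.037, 0.2662]
orientation: [[0.236, 0.972, -0.0], [0.972, -0.236, -0.0], [-0.0, -0.0, -1.0]]
wrist_force: [0.1, -0.3, 0.2]
finger_gap: 0.0002
grip_force: 0.0
```

Run:
```python
from h import *
c=snap("scene","pics/s2.png");w=snap("wrist","pics/w2.png");print(arm.state()["wrist_force"],arm.state()["torque"])
a=cv2.resize(c["frame"][160:300,200:340],(400,400),interpolation=cv2.INTER_CUBIC)
b=cv2.resize(w["frame"][130:270,210:350],(400,400),interpolation=cv2.INTER_CUBIC)
cv2.imwrite("pics/c2.png",np.hstack([a,b])[:,:,::-1])
```

```text
[ 0.42693525  0.61871721 -0.13270305] [0.03239778 0.06357581 0.03800054]
```

View pics/c2.png

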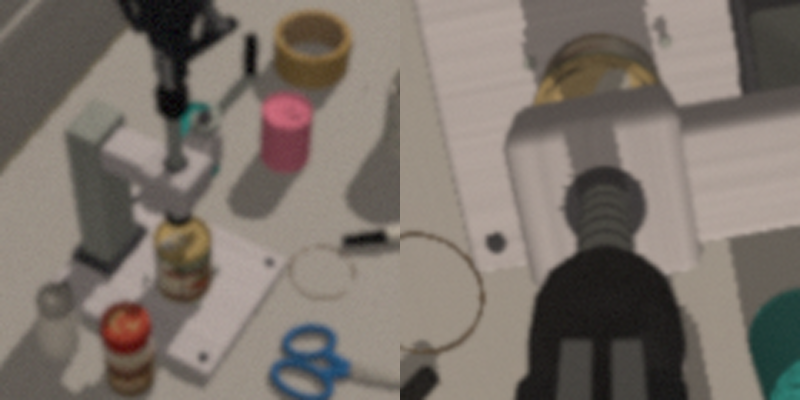

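The fingers sit on the knob: wrist crop (600,330), scene crop (172,95), and the rod is slightly lower. The reading at rest is about 0 because friction holds the rod, so I'll read forces while it moves.

Run:
```python
from h import *
for n in("pics/s0","pics/s1","pics/s2"):
    f=np.load(n+".npz")["frame"].max(2).astype(float)
    print(n,"foot",f[232:246,261:265].mean(1).round(),"knob",f[196:212,258:263].mean(1).round())
```

```text
pics/s0 foot [ 97.  98.  89.  80.  60.  43.  65. 107. 136. 142. 130. 118. 110. 102.] knob [15. 14. 12. 15. 24. 45. 67. 79. 83. 84. 87. 87. 86. 88. 88. 89.]
pics/s1 foot [ 95.  94.  91.  79.  60.  45.  64. 105. 136. 139. 127. 115. 108.  99.] knob [14. 15. 15. 15. 25. 46. 66. 77. 82. 83. 85. 83. 84. 85. 87. 87.]
pics/s2 foot [ 96.  95.  92.  80.  61.  42.  64. 106. 136. 142. 130. 117. 110. 102.] knob [15. 15. 15. 16. 23. 43. 63. 78. 82. 83. 86. 87. 86. 87. 87. 88.]
```

Request:
{"api": "jog_arm", "payload": {"moves": [[0, 0, 0.003, 0, 0, 0, 1], [0, 0, 0.006, 0, 0, 0, 1], [0, 0, 0.009, 0, 0, 0, 1], [0, 0, 0.012, 0, 0, 0, 1], [0, 0, 0.015, 0, 0, 0, 1], [0, 0, 0.018, 0, 0, 0, 1], [0, 0, 0.021, 0, 0, 0, 1], [0, 0, 0.024, 0, 0, 0, 1]]}}

```text
t: 8.3
eef_pos: [0.577, -0.037, 0.2636]
orientation: [[0.236, 0.972, 0.0], [0.972, -0.236, -0.0], [-0.0, 0.0, -1.0]]
wrist_force: [0.5, 0.1, 0.3]
finger_gap: 0.0004
grip_force: 0.0
```

The rod has not moved: its foot and knob pixels are unchanged. Either the fingers are beside the knob or the tips are higher than I think. I'll check by projecting the TCP and knob into the current pictures.

```bash
cat >> h.py <<'E'
def proj(c,P,fish=False):
    p=(np.linalg.inv(c["world_from_camera"])@[*P,1])[:3];p[1:]*=-1;K=c["K"]
    if fish:
        th=np.arccos(p[2]/np.linalg.norm(p));return K[:2,2]+K[0,0]*th*p[:2]/np.linalg.norm(p[:2])
    return K[:2,2]+K[0,0]*p[:2]/p[2]
E
python3 - <<'E'
from h import *
out=[]
P=arm.state()["eef_pos"]
for n,(x,y) in(("top",(240,150)),("scene",(225,155)),("wrist",(230,165))):
    c=snap(n,f"pics/{n}3.png");f=cv2.resize(c["frame"][y:y+66,x:x+66],(400,400),interpolation=cv2.INTER_CUBIC)[:,:,::-1].copy();k=400/66
    for Q,col in((P,(0,0,255)),(P+[0,0,.02],(0,255,255)),([.5765,-.038,.271],(0,255,0)),([.5765,-.038,.285],(255,255,0))):
        u=proj(c,Q,n=="wrist");cv2.circle(f,tuple(int(v) for v in (u-[x,y]+.5)*k),4,col,-1);print(n,u.round(1))
    out.append(f[:,:266+0] if 0 else cv2.resize(f,(266,266)))
cv2.imwrite("pics/c3.png",cv2.resize(np.hstack(out),(798,266)))
E
```

```text
top [274.2 184. ]
top [273.8 182.1]
top [274.4 183.5]
top [274.2 182.2]
scene [260.  196.5]
scene [259.7 190.6]
scene [260.3 194.1]
scene [260.  189.9]
wrist [279.2 243.7]
wrist [279.1 260.1]
wrist [278.8 251.2]
wrist [278.7 263.4]
```

View pics/c3.png

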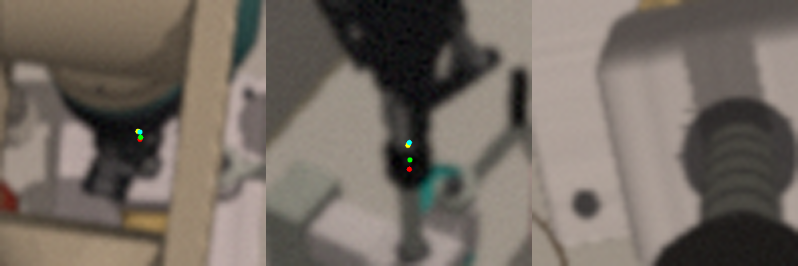

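The reported TCP lies inside the knob, but in s1 the visible tip, at about crop v=33, was above its projection. So the real tips are probably higher than the reported TCP. I'll continue down gently until I feel contact.

Request:
{"api": "jog_arm", "payload": {"moves": [[0, 0, 0.005, 0, 0, 0, 1], [0, 0, 0.01, 0, 0, 0, 1], [0, 0, 0.015, 0, 0, 0, 1], [0, 0, 0.02, 0, 0, 0, 1], [0, 0, 0.025, 0, 0, 0, 1], [0, 0, 0.03, 0, 0, 0, 1], [0, 0, 0.035, 0, 0, 0, 1], [0, 0, 0.04, 0, 0, 0, 1]]}}

```text
t: 9.45
eef_pos: [0.577, -0.037, 0.2588]
orientation: [[0.236, 0.972, -0.0], [0.972, -0.236, -0.0], [-0.0, 0.0, -1.0]]
wrist_force: [-0.2, 0.2, -0.2]
finger_gap: -0.0003
grip_force: 0.0
```

Run:
```python
from h import *
f=np.load("pics/s1.npz");print(proj(f,[.5767,-.0376,.3207]),f["frame"].max(2)[160:192,256:264].min(1))
c=snap("scene","pics/s4.png");f=c["frame"].max(2).astype(float)
print("foot",f[232:246,261:265].mean(1).round(),"knob",f[196:212,258:263].mean(1).round())
w=np.load("pics/w1.npz");print(w["frame"].max(2)[200:262,276:286].mean(1).round())
```

```text
[259.2961696  178.85252142] [ 13  16  17  19  19  10  22  18  25  25  45  64  92 120 144 149 152 151
 151 150 151 152 150 151 152 143 128  90  51  26  23  16]
foot [ 96.  96.  91.  81.  60.  44.  64. 106. 138. 141. 127. 116. 109. 101.] knob [15. 13. 11. 15. 25. 44. 65. 78. 84. 84. 86. 85. 84. 88. 87. 88.]
[ 35.  36.  36.  37.  39.  38.  38.  38.  38.  38.  38.  37.  38.  38.
  38.  38.  37.  37.  37.  38.  37.  38.  37.  37.  37.  37.  38.  38.
  37.  37.  37.  37.  38.  40.  39.  39.  48.  77. 108. 121. 126. 130.
 136. 140. 144. 144. 140. 132. 111.  73.  48.  44.  44.  44.  44.  44.
  43.  43.  43.  42.  40.  41.]
```

```bash
cat >> h.py <<'E'
def fray(c,u,v):
    K=c["K"];T=c["world_from_camera"];q=np.array([u,v])-K[:2,2];r=np.linalg.norm(q);th=r/K[0,0]
    d=np.array([q[0]/r*np.sin(th),-q[1]/r*np.sin(th),-np.cos(th)]);return T[:3,3],T[:3,:3]@d
E
python3 - <<'E'
from h import *
s=np.load("pics/s1.npz");w=np.load("pics/w1.npz")
print(tri([ray(s,259.5,171.5),fray(w,280,249)]))
# knob via wrist+scene
f=w["frame"].max(2).astype(int)
print(f[185:245:2,270:292:3])
t=optics.camera("wrist");s4=np.load("pics/s4.npz")["frame"]
a=cv2.resize(s4[150:220,225:295],(400,400),interpolation=cv2.INTER_CUBIC);b=cv2.resize(t["frame"][150:290,210:350],(400,400),interpolation=cv2.INTER_CUBIC)
g=lambda i:(255*(i/255.)**.45).astype('uint8')
cv2.imwrite("pics/c4.png",np.hstack([g(a),g(b)])[:,:,::-1])
E
```

```text
(array([ 0.57678837, -0.03410401,  0.34279197]), [np.float64(0.003867436755382688), np.float64(0.003867436755382698)])
[[ 82  63  69  67  65  68  64  65]
 [ 95  61  66  71  70  70  58  72]
 [135  60  61  61  50  55  65  88]
 [162  54  40  37  32  34  43 118]
 [108  36  35  34  32  33  33  52]
 [ 40  35  35  34  34  33  35  30]
 [ 35  35  33  33  32  32  32  33]
 [ 34  38  34  35  37  38  33  36]
 [ 34  37  37  35  34  37  35  36]
 [ 35  35  36  39  37  38  36  33]
 [ 36  36  38  38  39  36  38  35]
 [ 38  38  38  38  35  37  40  38]
 [ 36  38  39  39  38  38  36  38]
 [ 38  36  37  37  35  35  38  38]
 [ 37  40  38  38  38  38  36  36]
 [ 36  40  38  39  39  36  37  38]
 [ 38  39  38  35  36  37  39  38]
 [ 37  39  38  36  36  39  35  39]
 [ 40  36  38  35  39  40  35  34]
 [ 40  38  39  38  35  36  39  36]
 [ 36  37  35  37  37  35  35  36]
 [ 39  39  38  38  38  36  37  34]
 [ 37  38  36  35  38  33  37  39]
 [ 36  38  37  35  37  35  41  40]
 [ 56  38  40  40  43  42  43  36]
 [132  59  43  38  39  37  39  43]
 [157 147 116  79  75  49  57  62]
 [158 158 143 135 133  63  62  62]
 [158 156 154 139 139  75  63  63]
 [158 158 157 139 143 109  66  64]]
```

View pics/c4.png

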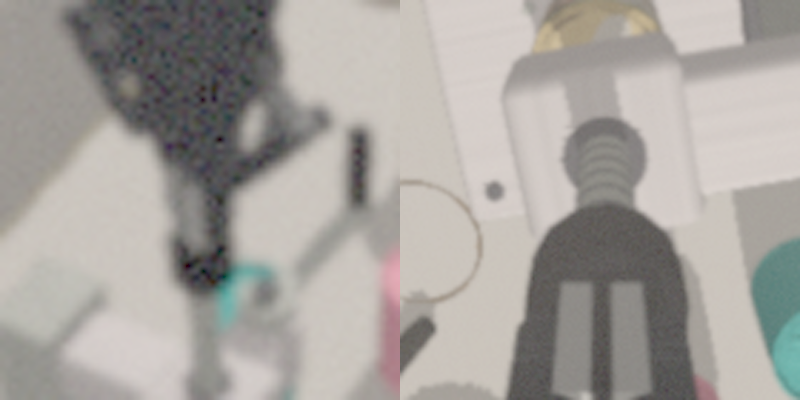

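Scene crop: the fingertips are at about (205,240), just at the knob's top. Triangulated, the true tips lie about 22 mm above the reported TCP, so contact is imminent. I'll continue down.

Request:
{"api": "jog_arm", "payload": {"moves": [[0, 0, 0.005, 0, 0, 0, 1], [0, 0, 0.01, 0, 0, 0, 1], [0, 0, 0.015, 0, 0, 0, 1], [0, 0, 0.02, 0, 0, 0, 1], [0, 0, 0.025, 0, 0, 0, 1], [0, 0, 0.03, 0, 0, 0, 1], [0, 0, 0.035, 0, 0, 0, 1], [0, 0, 0.04, 0, 0, 0, 1]]}}

```text
t: 10.55
eef_pos: [0.577, -0.037, 0.254]
orientation: [[0.236, 0.972, 0.0], [0.972, -0.236, -0.0], [-0.0, 0.0, -1.0]]
wrist_force: [-0.2, -0.6, 3.4]
finger_gap: 0.0
grip_force: 1.8
```

Contact, with about 3.4 N of sliding force. I'll advance 14 mm and then refine from an image of the foot.

Request:
{"api": "jog_arm", "payload": {"moves": [[0, 0, 0.015, 0, 0, 0, 1], [0, 0, 0.03, 0, 0, 0, 1], [0, 0, 0.045, 0, 0, 0, 1], [0, 0, 0.06, 0, 0, 0, 1], [0, 0, 0.075, 0, 0, 0, 1], [0, 0, 0.09, 0, 0, 0, 1], [0, 0, 0.105, 0, 0, 0, 1], [0, 0, 0.12, 0, 0, 0, 1]]}}

```text
t: 11.55
eef_pos: [0.577, -0.037, 0.2395]
orientation: [[0.236, 0.972, 0.0], [0.972, -0.236, -0.0], [-0.0, 0.0, -1.0]]
wrist_force: [-0.2, 0.0, 3.1]
finger_gap: 0.0004
grip_force: 1.9
```

Run:
```python
from h import *
c=snap("scene","pics/s5.png");f=c["frame"].max(2).astype(float)
print("foot",f[232:246,261:265].mean(1).round(),"knob",f[196:216,258:263].mean(1).round());print(arm.state()["wrist_force"])
```

```text
foot [96. 96. 94. 85. 74. 62. 57. 61. 56. 41. 40. 60. 80. 91.] knob [51. 53. 49. 36. 22. 10. 13.  9. 17. 20. 39. 61. 81. 85. 86. 87. 89. 89.
 86. 80.]
[ 0.73938879 -0.07639407  2.71630427]
```

Request:
{"api": "jog_arm", "payload": {"moves": [[0, 0, 0.005, 0, 0, 0, 1], [0, 0, 0.01, 0, 0, 0, 1], [0, 0, 0.015, 0, 0, 0, 1], [0, 0, 0.02, 0, 0, 0, 1], [0, 0, 0.025, 0, 0, 0, 1], [0, 0, 0.03, 0, 0, 0, 1], [0, 0, 0.035, 0, 0, 0, 1], [0, 0, 0.04, 0, 0, 0, 1]]}}

```text
t: 12.6
eef_pos: [0.577, -0.037, 0.2348]
orientation: [[0.236, 0.972, 0.0], [0.972, -0.236, -0.0], [-0.0, 0.0, -1.0]]
wrist_force: [0.3, -0.4, 3.8]
finger_gap: 0.0004
grip_force: 1.8
```

Request:
{"api": "jog_arm", "payload": {"moves": [[0, 0, 0.002, 0, 0, 0, 1], [0, 0, 0.004, 0, 0, 0, 1], [0, 0, 0.006, 0, 0, 0, 1], [0, 0, 0.008, 0, 0, 0, 1], [0, 0, 0.01, 0, 0, 0, 1], [0, 0, 0.012, 0, 0, 0, 1], [0, 0, 0.014, 0, 0, 0, 1], [0, 0, 0.016, 0, 0, 0, 1]]}}

```text
t: 13.6
eef_pos: [0.577, -0.037, 0.2329]
orientation: [[0.236, 0.972, 0.0], [0.972, -0.236, -0.0], [-0.0, 0.0, -1.0]]
wrist_force: [0.8, -0.2, 3.7]
finger_gap: -0.0004
grip_force: 1.8
```

Request:
{"api": "jog_arm", "payload": {"moves": [[0, 0, 0.002, 0, 0, 0, 1], [0, 0, 0.004, 0, 0, 0, 1], [0, 0, 0.006, 0, 0, 0, 1], [0, 0, 0.008, 0, 0, 0, 1], [0, 0, 0.01, 0, 0, 0, 1], [0, 0, 0.012, 0, 0, 0, 1], [0, 0, 0.014, 0, 0, 0, 1], [0, 0, 0.016, 0, 0, 0, 1]]}}

```text
t: 14.6
eef_pos: [0.577, -0.037, 0.2309]
orientation: [[0.236, 0.972, -0.0], [0.972, -0.236, -0.0], [-0.0, 0.0, -1.0]]
wrist_force: [0.6, -0.4, 3.5]
finger_gap: 0.0001
grip_force: 1.8
```

Request:
{"api": "jog_arm", "payload": {"moves": [[0, 0, 0.002, 0, 0, 0, 1], [0, 0, 0.004, 0, 0, 0, 1], [0, 0, 0.006, 0, 0, 0, 1], [0, 0, 0.008, 0, 0, 0, 1], [0, 0, 0.01, 0, 0, 0, 1], [0, 0, 0.012, 0, 0, 0, 1], [0, 0, 0.014, 0, 0, 0, 1], [0, 0, 0.016, 0, 0, 0, 1]]}}

```text
t: 15.6
eef_pos: [0.577, -0.037, 0.2291]
orientation: [[0.236, 0.972, 0.0], [0.972, -0.236, -0.0], [-0.0, 0.0, -1.0]]
wrist_force: [-0.1, 0.2, 4.1]
finger_gap: 0.0003
grip_force: 2.1
```

Request:
{"api": "jog_arm", "payload": {"moves": [[0, 0, 0.001, 0, 0, 0, 1], [0, 0, 0.002, 0, 0, 0, 1], [0, 0, 0.003, 0, 0, 0, 1], [0, 0, 0.004, 0, 0, 0, 1], [0, 0, 0.005, 0, 0, 0, 1], [0, 0, 0.006, 0, 0, 0, 1], [0, 0, 0.007, 0, 0, 0, 1], [0, 0, 0.008, 0, 0, 0, 1]]}}

```text
t: 16.6
eef_pos: [0.577, -0.037, 0.2286]
orientation: [[0.236, 0.972, 0.001], [0.972, -0.236, -0.0], [-0.0, 0.001, -1.0]]
wrist_force: [-0.2, -0.1, 7.1]
finger_gap: 0.0
grip_force: 3.2
```

Request:
{"api": "jog_arm", "payload": {"moves": [[0, 0, 0.001, 0, 0, 0, 1], [0, 0, 0.002, 0, 0, 0, 1], [0, 0, 0.003, 0, 0, 0, 1], [0, 0, 0.004, 0, 0, 0, 1], [0, 0, 0.005, 0, 0, 0, 1], [0, 0, 0.006, 0, 0, 0, 1], [0, 0, 0.006, 0, 0, 0, 1], [0, 0, 0.006, 0, 0, 0, 1]]}}

```text
t: 17.6
eef_pos: [0.577, -0.037, 0.2282]
orientation: [[0.236, 0.972, 0.001], [0.972, -0.236, -0.0], [0.0, 0.001, -1.0]]
wrist_force: [-0.7, -0.1, 6.9]
finger_gap: 0.0001
grip_force: 3.8
```

Request:
{"api": "jog_arm", "payload": {"moves": [[0, 0, 0.001, 0, 0, 0, 1], [0, 0, 0.002, 0, 0, 0, 1], [0, 0, 0.003, 0, 0, 0, 1], [0, 0, 0.004, 0, 0, 0, 1], [0, 0, 0.004, 0, 0, 0, 1], [0, 0, 0.004, 0, 0, 0, 1], [0, 0, 0.004, 0, 0, 0, 1], [0, 0, 0.004, 0, 0, 0, 1]]}}

```text
t: 18.6
eef_pos: [0.5771, -0.037, 0.228]
orientation: [[0.236, 0.972, 0.001], [0.972, -0.236, -0.0], [0.0, 0.001, -1.0]]
wrist_force: [-1.6, 1.1, 9.0]
finger_gap: -0.0001
grip_force: 4.2
```

The foot now bears on the lid with about 5 N. Next I'll lift off and go over to the clamp pin with the gripper part open.

Request:
{"api": "jog_arm", "payload": {"moves": [[0, 0, -0.06, 0, 0, 0, 1], [0, 0, -0.2, 0, 0, 0, 1], [0, 0, -0.4, 0, 0, 0, 1], [0, 0, -0.6, 0, 0, 0, 1], [-0.1, 0.02, -0.6, 0, 0, -0.03, 0.2], [-0.25, 0.04, -0.6, 0, 0, -0.06, 0.2], [-0.4, 0.06, -0.6, 0, 0, -0.1, 0.2], [-0.5, 0.08, -0.6, 0, 0, -0.13, 0.2]]}}

```text
t: 19.6
eef_pos: [0.572, -0.0983, 0.2995]
orientation: [[0.101, 0.995, 0.0], [0.995, -0.101, -0.0], [-0.0, 0.0, -1.0]]
wrist_force: [-0.3, 0.6, 0.4]
finger_gap: 0.0341
grip_force: 0.0
```

Request:
{"api": "jog_arm", "payload": {"moves": [[-0.15, 0, 0, 0, 0, 0, 0.2], [-0.3, 0, 0, 0, 0, 0, 0.2], [-0.45, 0, 0, 0, 0, 0, 0.2], [-0.545, 0, 0, 0, 0, 0, 0.2], [-0.545, 0, 0, 0, 0, 0, 0.2], [-0.545, 0, 0, 0, 0, 0, 0.2], [-0.545, 0, 0, 0, 0, 0, 0.2], [-0.545, 0, 0, 0, 0, 0, 0.2]]}}

```text
t: 20.6
eef_pos: [0.5656, -0.1622, 0.299]
orientation: [[0.101, 0.995, 0.0], [0.995, -0.101, -0.0], [-0.0, 0.0, -1.0]]
wrist_force: [0.0, -0.6, -0.7]
finger_gap: 0.0341
grip_force: 0.0
```

Run:
```python
from h import *
c=snap("scene","pics/s6.png");w=snap("wrist","pics/w6.png")
f=c["frame"].max(2).astype(float)
print(arm.state()["eef_pos"]);print("foot",f[232:248,261:265].mean(1).round(),"knob",f[196:220,258:263].mean(1).round())
for z in(.201,.224,.247):print(proj(w,[.5654,-.1633,z],True))
g=lambda i:(255*(i/255.)**.5).astype('uint8')
a=cv2.resize(c["frame"][130:270,210:350],(400,400),interpolation=cv2.INTER_CUBIC);b=cv2.resize(w["frame"][130:330,180:380],(400,400),interpolation=cv2.INTER_CUBIC)
cv2.imwrite("pics/c6.png",np.hstack([g(a),g(b)])[:,:,::-1])
```

```text
[ 0.56558223 -0.16235208  0.29892352]
foot [98. 98. 95. 90. 86. 83. 78. 69. 61. 57. 56. 45. 34. 48. 72. 92.] knob [98. 55. 28. 23. 22. 20. 21. 19. 18. 12. 13. 11. 16. 34. 60. 79. 89. 87.
 84. 80. 73. 71. 67. 71.]
[279.34838928 195.8374266 ]
[279.30273182 204.22752142]
[279.24898161 214.18929952]
```

View pics/c6.png

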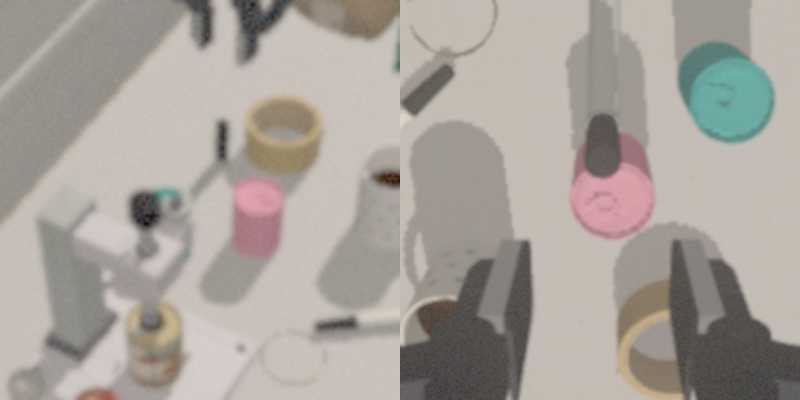

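The foot rests on the lid at scene crop (152,320). In the wrist crop the clamp pin, at (603,145), is centred between the fingers. I'll descend around it and narrow the gap.

Request:
{"api": "jog_arm", "payload": {"moves": [[0, 0, 0.15, 0, 0, 0, 0.2], [0, 0, 0.3, 0, 0, 0, 0.2], [0, 0, 0.45, 0, 0, 0, 0.2], [0, 0, 0.6, 0, 0, 0, 0.2], [0, 0, 0.7, 0, 0, 0, 0.2], [0, 0, 0.8, 0, 0, 0, 0.2], [0, 0, 0.9, 0, 0, 0, 0.2], [0, 0, 0.95, 0, 0, 0, 0.2]]}}

```text
t: 21.7
eef_pos: [0.5653, -0.1626, 0.184]
orientation: [[0.102, 0.995, -0.001], [0.995, -0.102, 0.0], [0.0, -0.001, -1.0]]
wrist_force: [-0.1, 0.2, -0.2]
finger_gap: 0.0344
grip_force: 0.0
```

Request:
{"api": "jog_arm", "payload": {"moves": [[0, 0, 0, 0, 0, 0, 0.5], [0, 0, 0, 0, 0, 0, 0.5], [0, 0, 0, 0, 0, 0, 0.5], [0, 0, 0, 0, 0, 0, 0.5], [0, 0, 0, 0, 0, 0, 0.5], [0, 0, 0, 0, 0, 0, 0.5], [0, 0, 0, 0, 0, 0, 0.5], [0, 0, 0, 0, 0, 0, 0.5]]}}

```text
t: 22.7
eef_pos: [0.5655, -0.1626, 0.1849]
orientation: [[0.101, 0.995, 0.0], [0.995, -0.101, -0.0], [-0.0, 0.0, -1.0]]
wrist_force: [0.1, -0.3, -0.0]
finger_gap: 0.0211
grip_force: 0.0
```

Run:
```python
from h import *
c=snap("scene","pics/s7.png");w=snap("wrist","pics/w7.png");s=arm.state();print(s["eef_pos"],s["orientation"],s["wrist_force"])
g=lambda i:(255*(i/255.)**.5).astype('uint8')
a=cv2.resize(c["frame"][130:270,210:350],(400,400),interpolation=cv2.INTER_CUBIC);b=cv2.resize(w["frame"][130:330,180:380],(400,400),interpolation=cv2.INTER_CUBIC)
cv2.imwrite("pics/c7.png",np.hstack([g(a),g(b)])[:,:,::-1])
# arc plan, steps of 3 lots, in tool axes at start of each call
pv=np.array([.573,-.088]);R=.0755;th0=np.degrees(np.arctan2(*(s["eef_pos"][:2]-pv)[::-1]));print(th0)
pos=s["eef_pos"][:2];yaw=np.degrees(np.arctan2(s["orientation"][1,0],s["orientation"][0,0]))
for call in range(3):
    for i in range(1,9):
        d=(call*8+i)/24*91; a_=np.radians(th0-d);p=pv+R*np.array([np.cos(a_),np.sin(a_)])-pos
        y=np.radians(yaw);q=[p@[np.cos(y),np.sin(y)],p@[np.sin(y),-np.cos(y)]]
        print(np.round(np.array(q)/.12,3),round(i/24*91/60,3))
    pos=pos+p;yaw-=91/3
```

```text
[ 0.56552792 -0.16260182  0.18487865] [[ 1.01498594e-01  9.94835682e-01 -2.92688363e-05]
 [ 9.94835682e-01 -1.01498595e-01 -4.20658033e-05]
 [-4.48193079e-05 -2.48480629e-05 -9.99999999e-01]] [-0.49909251  0.2582828  -0.27590586]
-95.71964061366481
[-0.003 -0.042] 0.063
[ 0.001 -0.083] 0.126
[ 0.008 -0.124] 0.19
[ 0.017 -0.165] 0.253
[ 0.029 -0.204] 0.316
[ 0.044 -0.243] 0.379
[ 0.061 -0.281] 0.442
[ 0.081 -0.318] 0.506
[ 0.001 -0.042] 0.063
[ 0.005 -0.083] 0.126
[ 0.012 -0.124] 0.19
[ 0.022 -0.165] 0.253
[ 0.034 -0.204] 0.316
[ 0.048 -0.243] 0.379
[ 0.066 -0.281] 0.442
[ 0.086 -0.318] 0.506
[ 0.001 -0.042] 0.063
[ 0.005 -0.083] 0.126
[ 0.012 -0.124] 0.19
[ 0.022 -0.165] 0.253
[ 0.034 -0.204] 0.316
[ 0.048 -0.243] 0.379
[ 0.066 -0.281] 0.442
[ 0.086 -0.318] 0.506
```

View pics/c7.png

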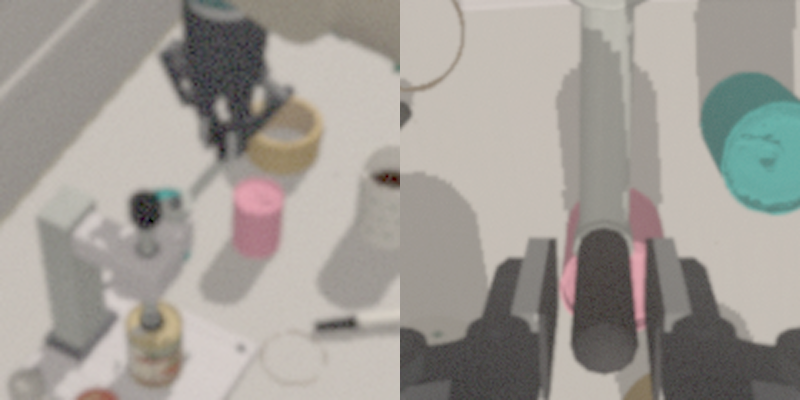

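Wrist crop: the pin, at (605,300), is well caged between both pads, and the tips are about level with the lever. I'll swing it along the arc.

Request:
{"api": "jog_arm", "payload": {"moves": [[0, -0.042, 0, 0, 0, 0.063, 0.5], [0.002, -0.083, 0, 0, 0, 0.126, 0.5], [0.008, -0.124, 0, 0, 0, 0.19, 0.5], [0.018, -0.165, 0, 0, 0, 0.253, 0.5], [0.03, -0.204, 0, 0, 0, 0.316, 0.5], [0.045, -0.243, 0, 0, 0, 0.38, 0.5], [0.062, -0.281, 0, 0, 0, 0.442, 0.5], [0.082, -0.318, 0, 0, 0, 0.506, 0.5]]}}

```text
t: 23.8
eef_pos: [0.5291, -0.1488, 0.185]
orientation: [[0.592, 0.806, 0.002], [0.806, -0.592, -0.0], [0.001, 0.002, -1.0]]
wrist_force: [4.9, -0.6, -1.2]
finger_gap: 0.0214
grip_force: 1.7
```

Request:
{"api": "jog_arm", "payload": {"moves": [[0.001, -0.042, 0, 0, 0, 0.063, 0.5], [0.005, -0.083, 0, 0, 0, 0.126, 0.5], [0.012, -0.124, 0, 0, 0, 0.19, 0.5], [0.022, -0.165, 0, 0, 0, 0.253, 0.5], [0.034, -0.204, 0, 0, 0, 0.316, 0.5], [0.048, -0.243, 0, 0, 0, 0.38, 0.5], [0.066, -0.281, 0, 0, 0, 0.442, 0.5], [0.086, -0.318, 0, 0, 0, 0.506, 0.5]]}}

```text
t: 24.8
eef_pos: [0.5044, -0.1185, 0.1851]
orientation: [[0.918, 0.396, 0.002], [0.396, -0.918, -0.001], [0.001, 0.002, -1.0]]
wrist_force: [3.9, -2.3, -1.6]
finger_gap: 0.0212
grip_force: 1.8
```

Request:
{"api": "jog_arm", "payload": {"moves": [[0.001, -0.042, 0, 0, 0, 0.063, 0.5], [0.005, -0.083, 0, 0, 0, 0.126, 0.5], [0.012, -0.124, 0, 0, 0, 0.19, 0.5], [0.022, -0.165, 0, 0, 0, 0.253, 0.5], [0.034, -0.204, 0, 0, 0, 0.316, 0.5], [0.048, -0.243, 0, 0, 0, 0.38, 0.5], [0.066, -0.281, 0, 0, 0, 0.442, 0.5], [0.068, -0.285, 0, 0, 0, 0.45, 0.5]]}}

```text
t: 25.8
eef_pos: [0.4978, -0.084, 0.1851]
orientation: [[0.998, -0.062, 0.0], [-0.062, -0.998, -0.001], [0.001, 0.001, -1.0]]
wrist_force: [-0.1, -4.6, -0.1]
finger_gap: 0.0213
grip_force: 2.0
```

Run:
```python
from h import *
w=snap("wrist","pics/w8.png");s=arm.state();print(s["eef_pos"],s["wrist_force"])
g=lambda i:(255*(i/255.)**.5).astype('uint8')
cv2.imwrite("pics/c8.png",cv2.resize(g(w["frame"][90:330,160:400]),(500,500),interpolation=cv2.INTER_CUBIC)[:,:,::-1])
```

```text
[ 0.4978022  -0.08396884  0.18514315] [-0.82273128 -4.80815974  0.44733827]
```

View pics/c8.png

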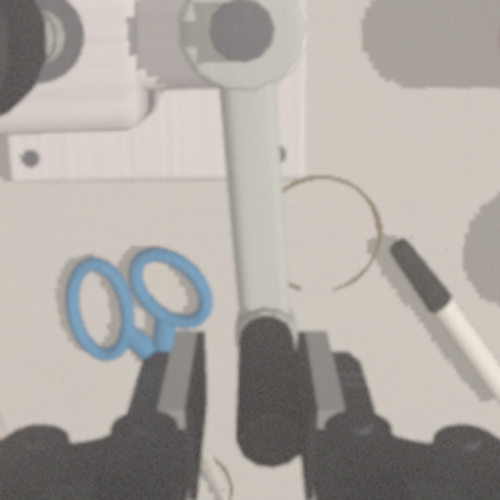

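The pin, at (268,390), bears on the trailing finger and the lever is within a few degrees of the front. I'll push a little further to the end stop.

Request:
{"api": "jog_arm", "payload": {"moves": [[0, -0.008, 0, 0, 0, 0, 0.5], [0, -0.016, 0, 0, 0, 0, 0.5], [0, -0.024, 0, 0, 0, 0, 0.5], [0, -0.032, 0, 0, 0, 0, 0.5], [0, -0.036, 0, 0, 0, 0, 0.5], [0, -0.04, 0, 0, 0, 0, 0.5], [0, -0.04, 0, 0, 0, 0, 0.5], [0, -0.04, 0, 0, 0, 0, 0.5]]}}

```text
t: 26.85
eef_pos: [0.4977, -0.0801, 0.185]
orientation: [[0.998, -0.063, -0.001], [-0.063, -0.998, -0.003], [-0.0, 0.003, -1.0]]
wrist_force: [-3.4, -9.6, 1.6]
finger_gap: 0.0216
grip_force: 4.9
```

Force is rising to about 10 N, so the lever is at its stop. I'll back off, open and lift clear.

Request:
{"api": "jog_arm", "payload": {"moves": [[0, 0.02, 0, 0, 0, 0, 0.3], [0, 0.03, 0, 0, 0, 0, 0.2], [0, 0.03, 0, 0, 0, 0, 0.2], [0, 0.03, -0.1, 0, 0, 0, 0.2], [0, 0.03, -0.3, 0, 0, 0, 0.2], [0, 0.03, -0.5, 0, 0, 0, 0.2], [0, 0.03, -0.7, 0, 0, 0, 0.2], [0, 0.03, -0.9, 0, 0, 0, 0.2]]}}

```text
t: 27.85
eef_pos: [0.4978, -0.0821, 0.2947]
orientation: [[0.998, -0.062, 0.001], [-0.062, -0.998, -0.0], [0.001, 0.0, -1.0]]
wrist_force: [-0.4, 0.9, 0.2]
finger_gap: 0.0343
grip_force: 0.0
```

Request:
{"api": "jog_arm", "payload": {"moves": [[-0.1, 0.1, -0.1, 0, 0, 0, 0.2], [-0.2, 0.3, -0.2, 0, 0, 0, 0.2], [-0.3, 0.5, -0.2, 0, 0, 0, 0.2], [-0.3, 0.7, -0.2, 0, 0, 0, 0.2], [-0.3, 0.9, -0.2, 0, 0, 0, 0.2], [-0.3, 0.9, -0.2, 0, 0, 0, 0.2], [-0.3, 0.9, -0.2, 0, 0, 0, 0.2], [-0.3, 0.9, -0.2, 0, 0, 0, 0.2]]}}

```text
t: 28.85
eef_pos: [0.4551, -0.1872, 0.3171]
orientation: [[0.998, -0.061, 0.0], [-0.061, -0.998, -0.0], [0.0, 0.0, -1.0]]
wrist_force: [-0.1, -0.3, -0.4]
finger_gap: 0.0341
grip_force: 0.0
```

Run:
```python
from h import *
c=snap("scene","pics/s9.png");f=c["frame"].max(2).astype(float);t=snap("top","pics/t9.png")
print("foot",f[232:248,261:265].mean(1).round(),"knob",f[196:220,258:263].mean(1).round())
a=cv2.resize(c["frame"][160:300,200:340],(400,400),interpolation=cv2.INTER_CUBIC);b=cv2.resize(t["frame"][135:275,225:365],(400,400),interpolation=cv2.INTER_CUBIC)
g=lambda i:(255*(i/255.)**.6).astype('uint8')
cv2.imwrite("pics/c9.png",np.hstack([g(a),g(b)])[:,:,::-1])
```

```text
foot [95. 97. 94. 88. 83. 78. 76. 71. 63. 57. 51. 44. 34. 47. 74. 93.] knob [96. 56. 26. 21. 20. 20. 19. 19. 16. 14. 15. 13. 16. 32. 56. 78. 87. 85.
 83. 76. 71. 69. 65. 68.]
```

View pics/c9.png

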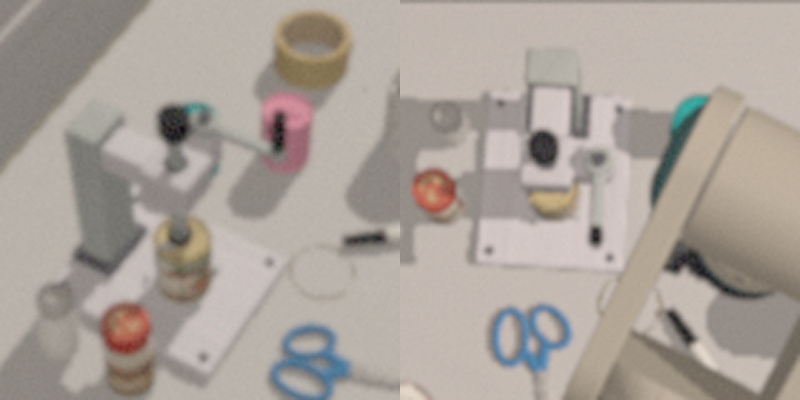

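The lever, at top crop (597,205), points to the stand's front. The knob and foot pixels have not changed since the foot was set on the tin, and the bystanders are where they were. Handing in.

```bash
python3 -c "
from workcell import arm
print(arm.finish_job())"
```

```text
the job is handed in; nothing more can be done
None
```

I set the stop on the tin, locked it and handed the job in at about 29 s. The foot was pressed to about 5 N (estimated from the wrist force) and the lever is at its front end stop. In the last pictures the foot is still on the lid, the tin is in place and the arm is clear; no verdict came back on hand-in.

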